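# Moisture reading on a roughed vase blank

### The job

Turn the lathe by its handwheel until the pencilled ring on the mounted vase blank faces straight up. Then lift the moisture meter out of its wooden rest and hold it upright on the ring for a reading, its two brass contacts inside the ring and in line along the length of the blank, pressing lightly so that the sprung contacts go about half-way in and never hard. The program finishes while the gripper is still holding the meter there at that light pressure; leave the loose things on the bench where they are.

Things in the scene. Friction and masses are not known exactly. Their poses are not given: they have to be found in the camera images.
- spindle (a joint): turn of the lathe spindle (handwheel, chuck and blank turn as one about the lathe's level y axis), rad: 0 = pencilled ring straight up, positive = ring tipped away from the robot (lathe +x). It starts between 0.4 and 1.2, drags slightly (0.15 N m) and stays where it is left.
- wheel (a point): centre of the lathe's black handwheel, a solid disc 110 mm across, 20 mm thick (along y), axis level at 190 mm height. This point does not turn: its axes are the lathe's, x away from the robot, y along the spindle from blank to handwheel, z up. From above the rim can be pinched across its thickness; 60 mm are free to the headstock (top at 240 mm), but for a shaft 32 mm and at its foot a boss 48 mm thick.
- ring_spot (a point): centre of the pencilled ring (34 mm across, small cross in its middle) on the vase blank, a pale wooden barrel 110 mm in diameter, cylindrical for 34 mm either side of it. It turns with the blank: z points straight out of the wood, y along the blank (spindle axis). With the ring on top it is at 245 mm height, 332 mm along the lathe's -y from the handwheel centre.
- meter_mid (a point): centre of the moisture meter's orange body, 46 (x) by 26 (y) by 110 mm (z, up), to be gripped on the broad faces that look along its y. z points from contacts to butt. About 0.16 kg. It starts upright in its rest, contacts down, the upper 90 mm of the body free. The extended contact tips lie 77 mm below this point.
- contact_tip (a point): middle point between the tips of the two brass contacts below the meter, 5.6 mm thick and 20 mm apart along the meter's x. It moves with them. A black nose, 32 by 18 mm, ends 11 mm above the extended tips.
- contacts (a joint): how far the sprung contacts are pushed into the meter, m: 0 fully out, 0.010 at the stop. Pushing needs about 1.5 N at the start and rises 0.5 N per mm (4 N at half-way).
- meter_rest: the meter's fixed wooden rest block, 74 (x) by 54 (y) by 56 mm high, origin on the bench under its centre; the meter stands 20 mm deep in its pocket with 2 mm of play and shares its axes. It can stand at the front right or the front left of the bench.
- wax_tin_c (a point): loose bystander: a tin of wax, 76 mm in diameter, 48 mm high; point at its centre
- polish_c (a point): loose bystander: an amber bottle 58 mm in diameter, 150 mm high; point half-way up
- tape_c (a point): loose bystander: a roll of masking tape lying flat, 104 mm in diameter, 24 mm high; point at its centre
- sand_block_c (a point): loose bystander: a cork sanding block 65 by 110 by 35 mm; point at its centre
- chuck_key_c (a point): loose bystander: a steel T-handled chuck key lying flat, 100 by 100 mm, 16 mm high; point in its crossbar
Things that resemble listed ones, but are neither listed nor needed, are in the scene too. What is shaped like the part that bears meter_mid but green, pink or white is not meant.

How it is judged (in metres and radians):
On the way, in this order (a step that is already met when the one before it is completed fails the run):
1. the pencilled ring has been turned to face straight up and the spindle is still, with the meter still in its rest (angle between ring_spot's own z axis and vertical below 0.15 rad and velocity of joint spindle between -0.05 and 0.05 rad/s and distance of meter_mid from where it was at the start of the episode below 0.015 m), for 0.2 s.
2. the meter has been lifted clear of its rest by the gripper (height (world z) of contact_tip above 0.06 m and contact force between meter and the fingers above 1 N), for 0.2 s.
At the end, for the whole second after the job is handed in: Ring straight up within 0.15 rad; meter upright within 0.14 rad, row of contacts within 0.2 rad of the blank's length, middle of the contacts within 7.5 mm (level) of the ring's centre; contacts pushed in 2 to 8.5 mm, 1 to 12 N on the blank, the meter still gripped and at rest (angle between ring_spot's own z axis and vertical below 0.15 rad and horizontal distance between contact_tip and ring_spot below 0.0075 m and angle between meter_mid's own z axis and vertical below 0.14 rad and angle between the x axis of meter_mid and the y axis of ring_spot, either way round below 0.2 rad and value of joint contacts between 0.002 and 0.0085 m and contact force between meter and spindle between 1 and 12 N and contact force between meter and the fingers above 2 N and linear speed of meter below 0.02 m/s); the arm keeps its last pose, push and grip.
It fails at once if the meter is pressed hard on the blank (over 20 N) (contact force between meter and spindle above 20 N).
It fails at once if a loose bystander is moved by more than 30 mm (distance of any of wax_tin_c, polish_c, tape_c, sand_block_c, chuck_key_c from where it was at the start of the episode above 0.03 m).
It also fails if it takes over 58 s, if anything falls off the work surface, if the arm or the gripper's body presses on something with over 40 N, if the wrist force passes 120 N, or if a joint passes its speed limit or range.

### The arm

A 6-joint arm with a two-finger parallel gripper is mounted at the origin on the work surface. World frame = base frame: x ahead of the robot, y to its left, z up, the work surface at z = 0. Lengths are in m, angles in degrees, forces in N, time in s.
With the tool pointing down it reaches from about 0.3 to 0.775 m from the base axis. Payload 14.6 kg.
Tool frame: the origin (TCP) lies midway between the tips of the shut fingers; the grasp point (between the pads) lies 19 mm behind it; z points along the fingers, y is the line along which they close (so a half turn about z gives the same grasp; the last joint's range is limited). The gripper opens to 94 mm and grips with 3 to 60 N. Pads are 16 mm wide; open, the fingers measure 119 mm over their backs; the gripper's body (75 mm by 177 mm) begins 78 mm behind the grasp point.
Start: joints at [-68.159, 17.183, 87.147, -0, 75.671, -3.816], TCP at [0.238, -0.496, 0.205] pointing down, gripper open.
Joint ranges: [-173.82, 173.82], [-45.26, 126.66], [13.44, 144.39], [-59.66, 239.66], [0, 175.72], [-146.38, 146.38]. Speed limits (degrees/s): [127.2, 127.2, 147.25, 180, 180, 180].

### API

Orientations are given as [roll, pitch, yaw] about the fixed x, y, z axes, in that order (R = Rz(yaw) Ry(pitch) Rx(roll)).
In Python, from bench import bot gives the robot as it stands. The module is installed in compiled form; this text tells all that it offers.
- The arm moves only by the tool jog_arm, never from a script. Its argument "series" is a list that holds one entry, the list of rows, each a list of 7 numbers: the turn, a rotation vector about the world's x, y, z in rad, then the shift along the world's x, y, z in cm, then the closure, from 0 (fully open) to 1 (shut). A call has exactly 8 rows; each row is the pose to reach, as a shift and turn from the pose commanded when the call began; what a row does not reach only later rows make up. A row lasts 1/12 s, in which the tool goes at most 41.7 mm and 7.16 degrees, less where a joint would pass 70% of its speed; a pose out of reach is approached as far as the arm can. A call with a gripper value outside its range is refused whole. The fingers move at their own pace and stop on an object; "grip_force" is the grip in N (left out, the last holds). Time passes only in rows, so rows that repeat a pose let the fingers close, or fill a call up. It gives the time, the measured TCP pose, the force, the opening and the grip force at its end, in the units of the state.
- bot.observe(): the state, without advancing time (a new reading comes with each control period).
- bot.snapshot(name): name is "scene" or "top" or "wrist"; returns the picture (384x512x3 uint8, red, green, blue); there is no depth.
- bot.get_calibration(name): a dict with "fx", "fy", "cx", "cy" (pixels), "eye" and "rotation" of the camera in the world. Camera axes: x right, y up, looking along -z (the intrinsics and any distortion apply to the point x, -y, -z); pixel columns grow to the right and rows downward; lengths in m; the calibration is good to about 2 mm. A picture is of the moment at which its call begins: read the wrist's pose just before it. get_calibration takes no time and is no camera call; for the wrist camera it gives the pose at the moment of the call.
- bot.close_job(): hands the job in; it is judged then, once.
Trained networks look in the newest picture that a camera, given by its name, has taken for a name from the list of things; names that differ only in an ending like _2 or _b are one class to them, and where a whole thing is asked for, a point or a joint stands for the part that bears it (a point fixed in the world has none). Each returns a list of dicts, best first, with "confidence" (0 to 1); they miss things now and then, are a little off and sometimes report something else, mostly with a low value. They report only what shows in the picture. A call takes as long as a camera call. They do not tell look-alikes from the thing itself.
- bot.recognise(camera, label): "box" ([centre column, centre row, width, height] in pixels, round what is visible of it).
- bot.silhouettes(camera, label): "pixels" (384x512 bool, what is visible of it) and "box" ([centre column, centre row, width, height] in pixels, round what is visible of it).
- bot.landmark_of(camera, label): "centre" ([row, column] in pixels: a listed point, or the origin of a listed thing).
The state is a dict: "time": time; "q": joint angles; "qd": joint speeds; "effort": joint torques, N m; "tcp_pos": TCP position; "tcp_rot": TCP orientation; "contact_force": force on the tool from outside, world axes, zero at the start; "ft_torque": the same for the moment, N m; "gripper_width": finger opening in m; "finger_force": force on a finger pad.
Only numpy, scipy, OpenCV 4.12 (cv2) and the standard library are available. Lean on these libraries where they do the work, as an engineer would, in place of code of your own. Each camera call takes 0.05 s, during which the arm holds its last target. There are 200 camera calls.

## Working session

There is one attempt and no reset: what is moved stays moved. The work goes in short steps, Python scripts to look and compute and a tool call to move; the robot and the scene stay as the last step left them, time stands still between calls to the robot, and variables do not carry over. Pictures are saved under pics/ and viewed, at most 10 in all, crops included, and the job is handed in when it is done.

Besides the shell and the picture viewer there is one more tool, called after "Request:" by a JSON object that holds its "method" and its "body", one argument or row to a line. jog_arm: Moves the arm, as the interface text tells. Its arguments: {"type":"object","properties":{"series":{"type":"array","items":{"type":"array","items":{"type":"array","items":{"type":"number"}}}},"grip_force":{"type":"number"}},"required":["series"]}

```bash
mkdir -p pics
cat > h.py <<'E'
from bench import bot
import numpy as np, cv2
def ray(cal,row,col):
    d=np.array([(col-cal['cx'])/cal['fx'],-(row-cal['cy'])/cal['fy'],-1.])
    return np.array(cal['eye']),np.array(cal['rotation'])@d
def atz(cal,row,col,z):
    e,d=ray(cal,row,col); return e+d*(z-e[2])/d[2]
def tri(l):
    A=np.zeros((3,3));b=np.zeros(3)
    for e,d in l:
        d=d/np.linalg.norm(d);P=np.eye(3)-np.outer(d,d);A+=P;b+=P@e
    return np.linalg.solve(A,b)
E
python3 - <<'E'
from h import *
np.set_printoptions(precision=3,suppress=True)
print(bot.observe())
ims=[]
for c in ("scene","top"):
    im=bot.snapshot(c); cv2.imwrite(f'pics/{c}0.png',im[:,:,::-1]);cal=bot.get_calibration(c)
    print(c,cal)
    for l in ("wheel","ring_spot","meter_mid","contact_tip","meter_rest","wax_tin_c","polish_c","tape_c","sand_block_c","chuck_key_c"):
        print(l,[(np.round(d['centre']),round(d['confidence'],2)) for d in bot.landmark_of(c,l)])
a=[cv2.imread(f'pics/{c}0.png') for c in("scene","top")]
cv2.imwrite('pics/a.png',cv2.resize(np.hstack(a),(800,300)))
E
```

```text
{'time': 0.0, 'q': array([-68.158,  17.217,  87.181,  -0.   ,  75.671,  -3.816]), 'qd': array([-0.057,  0.011,  0.067, -0.087,  0.092,  0.03 ]), 'effort': array([  0.   , -53.18 , -35.274,   0.071,   0.024,  -0.   ]), 'tcp_pos': array([ 0.238, -0.496,  0.205]), 'tcp_rot': array([-179.931,   -0.004,   25.658]), 'contact_force': array([0.423, 0.398, 0.819]), 'ft_torque': array([-0.024, -0.002, -0.012]), 'finger_force': 0.0, 'gripper_width': 0.0940577157900456}
scene {'fx': 348.2418707430035, 'fy': 348.2418707430035, 'cx': 252.39346330430817, 'cy': 187.86985461031333, 'eye': array([1.004, 0.182, 1.027]), 'rotation': array([ 33.394,  -0.205, 104.931])}
wheel [(array([239., 299.]), 0.63)]
ring_spot [(array([210., 176.]), 0.92)]
meter_mid [(array([203., 364.]), 0.91), (array([201., 327.]), 0.69), (array([228., 326.]), 0.58), (array([170., 327.]), 0.56)]
contact_tip [(array([292., 367.]), 0.27)]
meter_rest [(array([211., 323.]), 0.6)]
wax_tin_c [(array([199., 276.]), 0.65), (array([169., 177.]), 0.59)]
polish_c [(array([291., 367.]), 0.75)]
tape_c [(array([259., 365.]), 0.78)]
sand_block_c [(array([199., 278.]), 0.95), (array([211., 176.]), 0.23)]
chuck_key_c [(array([184., 232.]), 0.7)]
top {'fx': 356.628005080496, 'fy': 356.628005080496, 'cx': 263.1417027129254, 'cy': 181.79255870321822, 'eye': array([0.385, 0.046, 1.032]), 'rotation': array([  5.278,   1.381, -90.874])}
wheel [(array([132., 210.]), 0.87), (array([219., 197.]), 0.74)]
ring_spot [(array([106., 346.]), 0.82)]
meter_mid [(array([258., 191.]), 0.83), (array([227., 149.]), 0.82), (array([218., 186.]), 0.54)]
contact_tip []
meter_rest []
wax_tin_c [(array([222., 386.]), 0.85)]
polish_c [(array([122., 137.]), 0.87), (array([215., 252.]), 0.69), (array([219., 311.]), 0.53)]
tape_c [(array([169., 143.]), 0.71)]
sand_block_c [(array([215., 248.]), 0.78)]
chuck_key_c []
```

View pics/scene0.png

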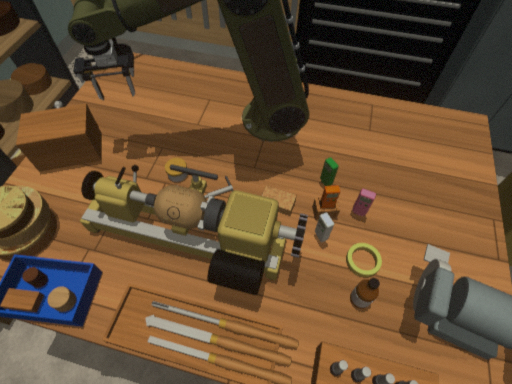

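View pics/top0.png

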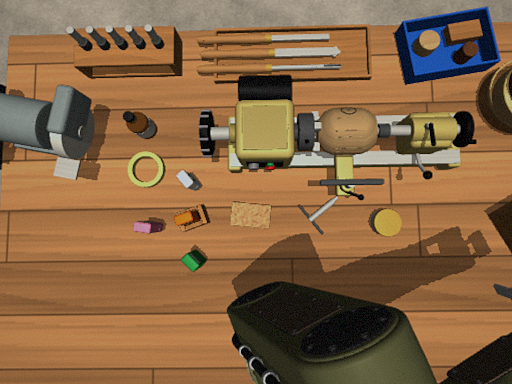

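The only orange body is in the wooden rest: scene (col 330, row 195) and top (187, 217). The green (330,170), white (325,228) and pink (365,203) ones are look-alikes. The handwheel is at scene (299,237) and top (207,131); the black wheel at top (464,128) is on the tailstock. The ring is at top (347,110), tipped away from the robot.

```bash
cat > h.py <<'E'
from bench import bot
import numpy as np, cv2
from scipy.spatial.transform import Rotation as Ro
np.set_printoptions(precision=4,suppress=True)
def ray(cal,row,col):
    d=np.array([(col-cal['cx'])/cal['fx'],-(row-cal['cy'])/cal['fy'],-1.])
    return np.array(cal['eye']),Ro.from_euler('xyz',cal['rotation'],degrees=True).as_matrix()@d
def atz(cal,row,col,z):
    e,d=ray(cal,row,col); return e+d*(z-e[2])/d[2]
def proj(cal,p):
    c=Ro.from_euler('xyz',cal['rotation'],degrees=True).as_matrix().T@(np.array(p)-cal['eye'])
    return np.array([cal['cy']-cal['fy']*c[1]/-c[2],cal['cx']+cal['fx']*c[0]/-c[2]])
def tri(l):
    A=np.zeros((3,3));b=np.zeros(3)
    for e,d in l:
        d=d/np.linalg.norm(d);P=np.eye(3)-np.outer(d,d);A+=P;b+=P@e
    return np.linalg.solve(A,b)
E
python3 - <<'E'
from h import *
S=bot.get_calibration('scene');T=bot.get_calibration('top')
for n,s,t in (("wheel",(239,299),(132,210)),("ring",(210,176),(106,346)),("meter",(201,327),(218,186)),("polish",(291,367),(122,137)),("tape",(259,365),(169,143)),("sand",(199,278),(215,248)),("wax",(169,177),(222,386))):
    print(n,tri([ray(S,*s),ray(T,*t)]))
print('chuck',atz(S,184,232,.008))
for l in ("spindle","wheel","meter_mid","meter_rest"):
    for d in bot.silhouettes('top',l)[:4]:
        m=d['pixels'].astype(np.uint8); print(l,d['confidence'],d['box'],cv2.minAreaRect(cv2.findNonZero(m)))
a=cv2.imread('pics/top0.png');
b=cv2.resize(a[160:260,130:290],None,fx=5,fy=5,interpolation=3)
a2=cv2.imread('pics/scene0.png')
c=cv2.resize(a2[150:290,240:400],None,fx=5,fy=5,interpolation=3)
cv2.imwrite('pics/c1.png',cv2.resize(np.vstack([b,c]),None,fx=.5,fy=.5))
d=cv2.resize(a[80:180,190:390],None,fx=4,fy=4,interpolation=3)
cv2.imwrite('pics/c2.png',d)
E
```

```text
wheel [0.5881 0.198  0.1761]
ring [ 0.624  -0.1224  0.2477]
meter [0.3806 0.2715 0.0734]
polish [0.6442 0.4125 0.0789]
tape [0.5222 0.4149 0.0169]
sand [0.3853 0.1113 0.0245]
wax [ 0.3593 -0.2674  0.0287]
chuck [ 0.357  -0.0614  0.008 ]
spindle 0.6 [290.0, 131.2, 182.4, 48.4] ((287.9740905761719, 131.42410278320312), (48.049461364746094, 178.09674072265625), 89.58482360839844)
wheel 0.91 [339.8, 136.3, 275.5, 122.8] ((335.55133056640625, 139.214111328125), (275.68511962890625, 109.02754211425781), 11.807063102722168)
meter_mid 0.83 [193.4, 260.9, 27.4, 22.9] ((193.75001525878906, 259.25), (19.798988342285156, 19.091880798339844), 45.0)
meter_mid 0.79 [188.2, 179.2, 20.7, 18.3] ((188.25001525878906, 180.25001525878906), (24.748737335205078, 14.142135620117188), 45.0)
meter_mid 0.71 [187.3, 217.8, 29.6, 15.4] ((187.25001525878906, 217.25001525878906), (12.016654014587402, 25.61444854736328), 71.56504821777344)
meter_mid 0.55 [149.7, 225.5, 32.6, 12.2] ((148.0, 226.0), (12.0, 30.0), 90.0)
meter_rest 0.78 [194.2, 218.8, 32.1, 26.5] ((192.96041870117188, 217.3960418701172), (20.73672866821289, 31.772584915161133), 69.14553833007812)
```

View pics/c1.png

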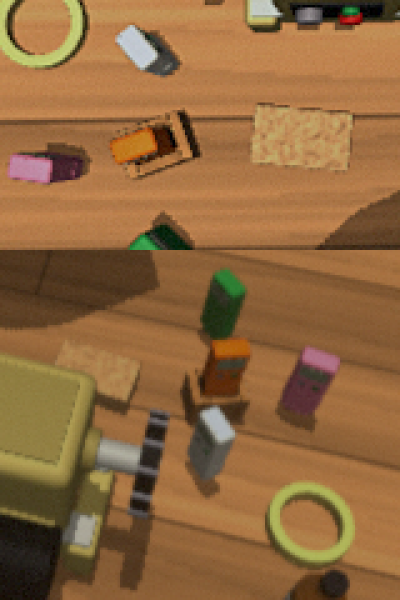

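View pics/c2.png

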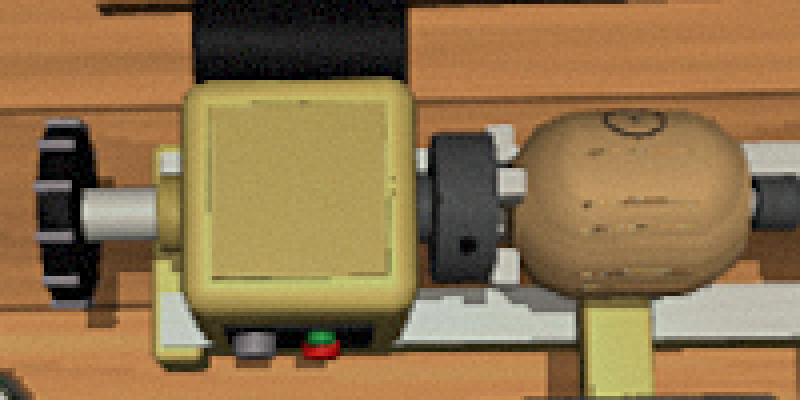

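The crop confirms the orange meter in the wooden rest, turned by about 20° (top crop at 135,145). The ring centre is at top (348.5, 110), tipped away, and the handwheel ends are centred on about (207, 133).

Run:
```python
from h import *
from scipy.optimize import least_squares
T=bot.get_calibration('top');S=bot.get_calibration('scene')
w=atz(T,133,207,.19); print('wheel',w)
tail=atz(T,80+203/4,190+770/4,.19); print('tail',tail, 'yaw',np.degrees(np.arctan2(-(w-tail)[0],(w-tail)[1])))
def ring(p):
    x,y,yaw,a=p; c,s=np.cos(yaw),np.sin(yaw)
    l=np.array([.055*np.sin(a),-.332,0]); return np.array([x+c*l[0]-s*l[1],y+s*l[0]+c*l[1],.19+.055*np.cos(a)])
yaw=np.arctan2(-(w-tail)[0],(w-tail)[1])
f=lambda q:proj(T,ring([w[0],w[1],yaw,q[0]]))[:1]-110
r=least_squares(f,[.8]);R=ring([w[0],w[1],yaw,r.x[0]]);print('a',r.x,R,proj(T,R),'scene',proj(S,R))
print('ring up',ring([w[0],w[1],yaw,0]))
# meter: top face centre from crop1 (x2.5): top face approx (133,146)
print('metertop',atz(T,160+146/2.5,130+133/2.5,.146))
p=atz(T,160+177/2.5,130+130/2.5,.056);q=atz(T,160+153/2.5,130+198/2.5,.056);print('rest edge',p,q,np.degrees(np.arctan2(q[1]-p[1],q[0]-p[0])))
```

```text
wheel [0.5833 0.1982 0.19  ]
tail [ 0.58   -0.2217  0.19  ] yaw -0.4499131688524504
a [0.8376] [ 0.6216 -0.1341  0.2268] [110.     348.2329] scene [211.9997 172.6579]
ring up [ 0.5807 -0.1338  0.245 ]
metertop [0.3791 0.2657 0.146 ]
rest edge [0.3449 0.2912 0.056 ] [0.3698 0.2166 0.056 ] -71.50007518790197
```

Request:
{"method": "jog_arm", "body": {
  "series": [
    [[0, 0, 0, 0, 0, 3, 0.3], [0, 0, 0, 1, 2, 6, 0.3], [0, 0, -0.1, 2, 5, 9, 0.3], [0, 0, -0.15, 4, 8, 12, 0.3], [0, 0, -0.2, 6, 11, 14, 0.3], [0, 0, -0.3, 8, 14, 15, 0.3], [0, 0, -0.4, 10, 18, 15, 0.3], [0, 0, -0.448, 12, 21, 15, 0.3]]
  ]
}}

```text
time: 1.97
tcp_pos: [0.3585, -0.2841, 0.3565]
tcp_rot: [179.9, -0.1, -0.4]
contact_force: [1.1, -0.2, -0.3]
gripper_width: 0.0655
finger_force: 0.0
```

Request:
{"method": "jog_arm", "body": {
  "series": [
    [[0, 0, 0, 2, 3.5, 0, 0.3], [0, 0, 0, 4, 7, 0, 0.3], [0, 0, 0, 6, 10.5, 0, 0.3], [0, 0, 0, 8, 14, 0, 0.3], [0, 0, 0, 10, 17.5, 0, 0.3], [0, 0, 0, 12, 21, 0, 0.3], [0, 0, 0, 14, 24.5, 0, 0.3], [0, 0, 0, 15.5, 28, 0, 0.3]]
  ]
}}

```text
time: 2.63
tcp_pos: [0.514, -0.0037, 0.3554]
tcp_rot: [180.0, -0.0, -0.0]
contact_force: [0.6, -0.6, -0.7]
gripper_width: 0.0658
finger_force: 0.0
```

Request:
{"method": "jog_arm", "body": {
  "series": [
    [[0, 0, 0, 1.2, 3.5, 0, 0.4], [0, 0, 0, 2.5, 7, 0, 0.4], [0, 0, 0, 3.7, 10.5, 0, 0.4], [0, 0, 0, 5, 14, 0, 0.4], [0, 0, 0, 6.2, 17.5, 0, 0.4], [0, 0, 0, 7, 20.4, 0, 0.4], [0, 0, 0, 7, 20.4, 0, 0.4], [0, 0, 0, 7, 20.4, 0, 0.4]]
  ]
}}

```text
time: 3.3
tcp_pos: [0.5831, 0.1994, 0.3546]
tcp_rot: [180.0, 0.1, 0.1]
contact_force: [0.2, 0.1, 0.8]
gripper_width: 0.056
finger_force: 0.0
```

Run:
```python
from h import *
o=bot.observe();print(o['time'],o['tcp_pos'],o['tcp_rot'],o['gripper_width'],o['q'])
C=bot.get_calibration('wrist');im=bot.snapshot('wrist');cv2.imwrite('pics/w1.png',im[:,:,::-1]);print(C)
print('wheel c',proj(C,[.583,.198,.19]))
for p in ([.583,.208,.245],[.583,.188,.245]): print(proj(C,p))
print(bot.landmark_of('wrist','wheel'))
```

```text
3.3 [0.5831 0.1994 0.3546] [179.977    0.0659   0.1098] 0.05597679202830887 [ 15.4792  23.0905  59.9249  -0.0048  97.0542 105.3688]
{'fx': 293.83716189220394, 'fy': 293.83716189220394, 'cx': 253.87972581484715, 'cy': 183.01834469463927, 'eye': array([0.6596, 0.2001, 0.5338]), 'rotation': array([-14.9966,  -0.0565, -89.9314])}
wheel c [170.5008 255.2363]
[182.2616 245.6967]
[182.2794 265.3641]
[{'centre': [172.2, 253.4], 'confidence': 0.77}]
```

View pics/w1.png

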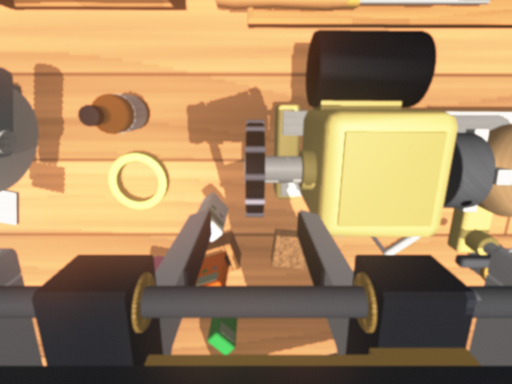

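The wrist view shows the wheel rim at cols 245–265, as predicted, with rows centred on about 168, so wheel x is about 0.585. Descending and pinching now.

Request:
{"method": "jog_arm", "body": {
  "series": [
    [[0, 0, 0, 0.1, -0.1, -3, 0.4], [0, 0, 0, 0.1, -0.1, -6, 0.4], [0, 0, 0, 0.1, -0.1, -9, 0.4], [0, 0, 0, 0.1, -0.1, -11.5, 0.4], [0, 0, 0, 0.1, -0.1, -13, 0.4], [0, 0, 0, 0.1, -0.1, -13.7, 0.4], [0, 0, 0, 0.1, -0.1, -13.7, 0.7], [0, 0, 0, 0.1, -0.1, -13.7, 0.9]]
  ],
  "grip_force": 25
}}

```text
time: 4.07
tcp_pos: [0.5845, 0.1966, 0.2197]
tcp_rot: [-180.0, -0.1, -0.1]
contact_force: [-0.2, -0.6, 0.8]
gripper_width: 0.0464
finger_force: 0.0
```

Request:
{"method": "jog_arm", "body": {
  "series": [
    [[0, 0, 0, 0, 0, 0, 1], [0, 0, 0, 0, 0, 0, 1], [0, 0, 0, 0, 0, 0, 1], [0, 0, 0, 0, 0, 0, 1], [0, 0, 0, 0, 0, 0, 1], [0, 0, 0, 0, 0, 0, 1], [0, 0, 0, 0, 0, 0, 1], [0, 0, 0, 0, 0, 0, 1]]
  ]
}}

```text
time: 4.73
tcp_pos: [0.5843, 0.1987, 0.2192]
tcp_rot: [-179.9, -0.1, 0.0]
contact_force: [0.5, 9.4, 2.6]
gripper_width: 0.0193
finger_force: 25.0
```

Request:
{"method": "jog_arm", "body": {
  "series": [
    [[0, -0.06, 0, -0.17, 0, 0, 1], [0, -0.12, 0, -0.35, 0, -0.02, 1], [0, -0.18, 0, -0.52, 0, -0.05, 1], [0, -0.24, 0, -0.69, 0, -0.08, 1], [0, -0.3, 0, -0.86, 0, -0.13, 1], [0, -0.36, 0, -1.02, 0, -0.19, 1], [0, -0.42, 0, -1.18, 0, -0.25, 1], [0, -0.42, 0, -1.18, 0, -0.25, 1]]
  ]
}}

```text
time: 5.4
tcp_pos: [0.5719, 0.1988, 0.2167]
tcp_rot: [-179.8, -24.4, 0.0]
contact_force: [4.5, 10.8, -4.0]
gripper_width: 0.0199
finger_force: 25.0
```

Run:
```python
from h import *
o=bot.observe();print(o['time'],o['tcp_pos'],o['tcp_rot'],o['contact_force'],o['q'])
im=bot.snapshot('top');cv2.imwrite('pics/t1.png',im[:,:,::-1]);T=bot.get_calibration('top')
print(bot.landmark_of('top','ring_spot'))
for a in (0,.2,.42,.6,.84):print(a,proj(T,[.5825+.055*np.sin(a),-.134,.19+.055*np.cos(a)]))
```

```text
5.4 [0.5719 0.1988 0.2167] [-179.8474  -24.4046    0.0391] [ 4.5402 10.8453 -4.0358] [ 19.0919  11.5672  95.943   -9.9996  49.6642 113.963 ]
[{'centre': [113.2, 351.3], 'confidence': 0.69}]
0 [124.6952 350.5622]
0.2 [120.0364 350.2699]
0.42 [115.4715 349.7191]
0.6 [112.3419 349.1134]
0.84 [109.2089 348.1357]
```

Request:
{"method": "jog_arm", "body": {
  "series": [
    [[0, -0.06, 0, -0.16, 0, -0.08, 1], [0, -0.12, 0, -0.31, 0, -0.16, 1], [0, -0.18, 0, -0.455, 0, -0.255, 1], [0, -0.24, 0, -0.595, 0, -0.36, 1], [0, -0.3, 0, -0.73, 0, -0.47, 1], [0, -0.36, 0, -0.86, 0, -0.59, 1], [0, -0.42, 0, -0.98, 0, -0.71, 1], [0, -0.42, 0, -0.98, 0, -0.71, 1]]
  ]
}}

```text
time: 6.17
tcp_pos: [0.5648, 0.1965, 0.2157]
tcp_rot: [-179.5, -47.6, 1.1]
contact_force: [13.8, 50.9, -21.2]
gripper_width: 0.0245
finger_force: 25.0
```

Run:
```python
from h import *
o=bot.observe();print(o['time'],o['tcp_pos'],o['tcp_rot'],o['contact_force'],o['q'])
im=bot.snapshot('top');cv2.imwrite('pics/t2.png',im[:,:,::-1]);T=bot.get_calibration('top')
bot.snapshot('scene');print(bot.landmark_of('top','ring_spot'),bot.landmark_of('scene','ring_spot'))
a=cv2.resize(im[85:175,300:400,::-1],None,fx=6,fy=6,interpolation=3)
cv2.imwrite('pics/c3.png',a)
```

```text
6.1667 [0.5648 0.1965 0.2157] [-179.504   -47.5625    1.1034] [ 13.8465  50.9115 -21.2022] [ 22.4323   4.5972 113.3358 -43.6789  22.1476 146.2177]
[] [{'centre': [199.0, 177.0], 'confidence': 0.78}]
```

View pics/c3.png

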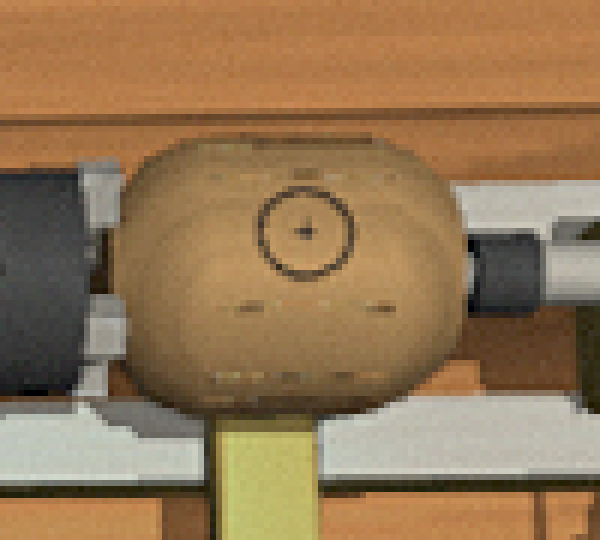

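The ring is now nearly straight up: its cross is at top (351, 123.7), and I expect about 125 when it is exactly up. Joint 6 is at its limit, so I'm releasing and backing out.

Request:
{"method": "jog_arm", "body": {
  "series": [
    [[0, 0, 0, 0, 0, 0, 0.5], [0, 0, 0, 0, 0, 0, 0.45], [0, 0, 0, 0, 0, 0, 0.45], [0, 0, 0, 0, 0, 0, 0.45], [0, 0, 0, -0.7, 0, 0.7, 0.45], [0, 0, 0, -2.2, 0, 2, 0.45], [0, 0, 0, -4, 0, 3.7, 0.45], [0, 0, 0, -6, 0, 5.5, 0.45]]
  ]
}}

```text
time: 7.03
tcp_pos: [0.5043, 0.191, 0.2717]
tcp_rot: [-179.7, -47.2, 0.3]
contact_force: [-0.2, 0.2, -0.6]
gripper_width: 0.0518
finger_force: 0.0
```

Request:
{"method": "jog_arm", "body": {
  "series": [
    [[0, 0, 0, -1, 0, 2.5, 0.45], [0, 0.1, 0, -1, 0, 6, 0.45], [0, 0.2, 0, 0, -2, 9.5, 0.45], [0, 0.32, 0, 1, -5, 12, 0.45], [0, 0.44, 0, 1, -9, 12, 0.45], [0, 0.56, 0, 1, -13, 12, 0.45], [0, 0.68, 0, 1, -17, 12, 0.45], [0, 0.8, 0, 1, -21, 12, 0.45]]
  ]
}}

```text
time: 7.7
tcp_pos: [0.5143, -0.0204, 0.3932]
tcp_rot: [-179.3, -1.3, 0.3]
contact_force: [-0.2, 1.0, 0.1]
gripper_width: 0.0519
finger_force: 0.0
```

Request:
{"method": "jog_arm", "body": {
  "series": [
    [[0, 0, 0, 0, -3.5, 0, 0.45], [0, 0, 0, 0, -7, 0, 0.45], [0, 0, 0, 0, -10, 0, 0.45], [0, 0, 0, 0, -11.4, 0, 0.45], [0, 0, 0, 0, -11.4, 0, 0.45], [0, 0, 0, 0, -11.4, 0, 0.45], [0, 0, 0, 0, -11.4, 0, 0.45], [0, 0, 0, 0, -11.4, 0, 0.45]]
  ]
}}

```text
time: 8.37
tcp_pos: [0.5153, -0.1313, 0.3916]
tcp_rot: [-179.4, -1.5, 0.3]
contact_force: [0.5, 0.2, 0.2]
gripper_width: 0.052
finger_force: 0.0
```

Run:
```python
from h import *
o=bot.observe();print(o['time'],o['tcp_pos'],o['tcp_rot'],o['q'])
C=bot.get_calibration('wrist');im=bot.snapshot('wrist');cv2.imwrite('pics/w2.png',im[:,:,::-1]);print(C)
L=bot.landmark_of('wrist','ring_spot');print(L,proj(C,[.5805,-.134,.245]),[atz(C,*l['centre'],.245) for l in L])
T=bot.get_calibration('top');S=bot.get_calibration('scene');t=bot.snapshot('top');s=bot.snapshot('scene')
for c,K in(('top',T),('scene',S)):
    L=bot.landmark_of(c,'ring_spot');print(c,L,[atz(K,*l['centre'],.245) for l in L])
```

```text
8.3667 [ 0.5153 -0.1313  0.3916] [-179.4122   -1.5055    0.3439] [-18.7808  10.2667  71.5111   1.0564  96.9911  71.0074]
{'fx': 293.83716189220394, 'fy': 293.83716189220394, 'cx': 253.87972581484715, 'cy': 183.01834469463927, 'eye': array([ 0.5868, -0.1324,  0.5728]), 'rotation': array([-13.4239,   0.5533, -89.6775])}
[{'centre': [110.2, 258.3], 'confidence': 0.77}, {'centre': [218.4, 225.8], 'confidence': 0.2}] [118.8736 258.2645] [array([ 0.5897, -0.134 ,  0.245 ]), array([ 0.4653, -0.0967,  0.245 ])]
top [{'centre': [218.0, 195.8], 'confidence': 0.51}] [array([0.3802, 0.2131, 0.245 ])]
scene [{'centre': [198.6, 179.2], 'confidence': 0.69}] [array([ 0.5881, -0.1257,  0.245 ])]
```

View pics/w2.png

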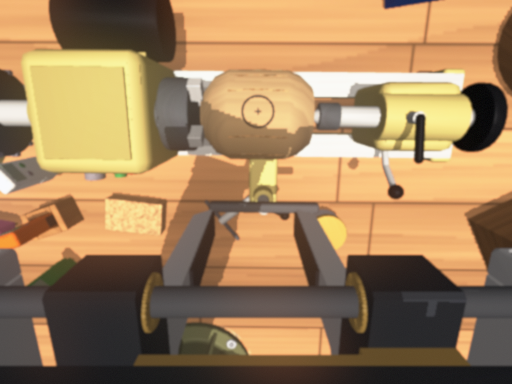

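The wrist view shows the ring with its cross at about (258, 111), on a blank spanning rows 68–158. I'll check the residual tilt from the blank's edges in both views.

Run:
```python
from h import *
from scipy.optimize import least_squares
cs={'w2':({'fx':293.837,'fy':293.837,'cx':253.88,'cy':183.018,'eye':np.array([.5868,-.1324,.5728]),'rotation':[-13.4239,.5533,-89.6775]},(40,90),(145,175),range(225,248,3),range(280,296,3)),
 't2':(bot.get_calibration('top'),(100,115),(146,160),range(330,336,1),range(360,368,1))}
for n,(K,u,l,c1,c2) in cs.items():
    im=cv2.imread(f'pics/{n}.png').astype(float);g=np.abs(cv2.Sobel(cv2.GaussianBlur(im,(3,3),0),cv2.CV_64F,0,1)).sum(2)
    for c in (*c1,*c2):
        def pk(a,b):
            i=a+np.argmax(g[a:b,c]);y=g[i-1:i+2,c];return i+.5*(y[0]-y[2])/(y[0]-2*y[1]+y[2])
        print(n,c,round(pk(*u),1),round(pk(*l),1),end=' | ')
    # tangent rows for given axis x, r=.055 at y of ring
    def rows(x,a=None):
        t=np.linspace(0,2*np.pi,721);P=[proj(K,[x+.055*np.sin(q),-.134,.19+.055*np.cos(q)])[0] for q in t]
        return min(P),max(P)
    for x in(.578,.582,.586,.59):print('\n',n,x,rows(x),'ring up',proj(K,[x,-.134,.245]),'dx/px',1/(proj(K,[x+.001,-.134,.245])-proj(K,[x,-.134,.245]))[0],end='')
    print()
```

```text
w2 225 40.9 155.7 | w2 228 41.0 157.2 | w2 231 41.0 158.2 | w2 234 41.0 158.3 | w2 237 41.0 158.3 | w2 240 41.0 158.4 | w2 243 41.0 158.5 | w2 246 41.0 158.6 | w2 280 41.2 158.6 | w2 283 41.2 158.4 | w2 286 41.3 157.8 | w2 289 41.3 156.9 | w2 292 41.3 155.6 | w2 295 73.8 154.1 | 
 w2 0.578 (np.float64(73.94693309258054), np.float64(163.26175032277618)) ring up [121.1802 258.1987] dx/px -1.0681896685854182
 w2 0.582 (np.float64(70.43149305984974), np.float64(160.18404649475318)) ring up [117.4274 258.2319] dx/px -1.0620120858943416
 w2 0.586 (np.float64(66.89231832262969), np.float64(157.0957224076548)) ring up [113.6527 258.2653] dx/px -1.0558524182214495
 w2 0.59 (np.float64(63.32917551697446), np.float64(153.99673153543938)) ring up [109.856  258.2989] dx/px -1.049710665566718
t2 330 103.1 157.7 | t2 331 103.0 157.7 | t2 332 103.0 157.7 | t2 333 103.0 157.8 | t2 334 103.0 152.0 | t2 335 103.0 152.1 | t2 360 102.6 153.5 | t2 361 102.5 153.3 | t2 362 102.4 153.0 | t2 363 102.3 152.6 | t2 364 102.3 152.1 | t2 365 102.3 151.7 | t2 366 102.3 151.3 | t2 367 102.3 151.0 | 
 t2 0.578 (np.float64(108.82746820651775), np.float64(155.4260084507358)) ring up [126.6707 350.6385] dx/px -2.2769941120529
 t2 0.582 (np.float64(107.17028436990975), np.float64(153.77816487419003)) ring up [124.9146 350.5707] dx/px -2.2791057252420424
 t2 0.586 (np.float64(105.51419186053853), np.float64(152.13259648373307)) ring up [123.1601 350.5029] dx/px -2.281218317099438
 t2 0.59 (np.float64(103.85899400280177), np.float64(150.48859917197393)) ring up [121.4073 350.4352] dx/px -2.2833318876250703
```

Residual tilt is about 0.07 rad, within 0.15. Next, the meter.

Request:
{"method": "jog_arm", "body": {
  "series": [
    [[0, 0.013, 0.115, -0.5, 2.5, 0, 0.3], [0, 0.026, 0.235, -1, 5, 0, 0.3], [0, 0.026, 0.355, -2, 7.5, 0, 0.3], [0, 0.026, 0.475, -3, 10, 0, 0.3], [0, 0.026, 0.595, -4, 12.5, 0, 0.3], [0, 0.026, 0.71, -5, 15, 0, 0.3], [0, 0.026, 0.83, -6, 17.5, 0, 0.3], [0, 0.026, 0.94, -7, 20, 0, 0.3]]
  ]
}}

```text
time: 9.33
tcp_pos: [0.4447, 0.0687, 0.3912]
tcp_rot: [-178.8, -0.2, 54.5]
contact_force: [0.7, -0.4, -0.4]
gripper_width: 0.0657
finger_force: 0.0
```

Request:
{"method": "jog_arm", "body": {
  "series": [
    [[0, 0, 0.115, -0.5, 2.5, 0, 0.3], [0, 0, 0.235, -1, 5, 0, 0.3], [0, 0, 0.355, -2, 7.5, 0, 0.3], [0, 0, 0.475, -3, 10, 0, 0.3], [0, 0, 0.595, -4, 12.5, 0, 0.3], [0, 0, 0.71, -5, 15, 0, 0.3], [0, 0, 0.83, -6, 17.5, 0, 0.3], [0, 0, 0.94, -6.6, 19.7, 0, 0.3]]
  ]
}}

```text
time: 10.0
tcp_pos: [0.3783, 0.266, 0.3913]
tcp_rot: [-178.8, -0.2, 108.4]
contact_force: [0.5, -0.2, -0.3]
gripper_width: 0.0657
finger_force: 0.0
```

Request:
{"method": "jog_arm", "body": {
  "series": [
    [[0, 0, 0, 0, 0, -1, 0.3], [0, 0, 0, 0, 0, -2, 0.3], [0, 0, 0, 0, 0, -3, 0.3], [0, 0, 0, 0, 0, -3.2, 0.3], [0, 0, 0, 0, 0, -3.2, 0.3], [0, 0, 0, 0, 0, -3.2, 0.3], [0, 0, 0, 0, 0, -3.2, 0.3], [0, 0, 0, 0, 0, -3.2, 0.3]]
  ]
}}

```text
time: 10.67
tcp_pos: [0.3796, 0.2643, 0.3595]
tcp_rot: [-178.8, -0.2, 107.9]
contact_force: [-0.1, 0.2, 0.3]
gripper_width: 0.0657
finger_force: 0.0
```

Run:
```python
from h import *
o=bot.observe();print(o['time'],o['tcp_pos'],o['tcp_rot'],o['q'])
R=Ro.from_euler('xyz',o['tcp_rot'],degrees=True)
print('fix',(Ro.from_euler('xyz',[180,0,108.5],degrees=True)*R.inv()).as_rotvec())
C=bot.get_calibration('wrist');im=bot.snapshot('wrist');print(C)
L=bot.landmark_of('wrist','meter_mid');print([(l,atz(C,*l['centre'],.091)) for l in L])
L=bot.landmark_of('wrist','meter_rest');print([(l,atz(C,*l['centre'],0)) for l in L])
v=im[:,:,::-1].copy()
c,s=np.cos(np.radians(-71.5)),np.sin(np.radians(-71.5))
q=[proj(C,[.379+c*a-s*b,.2657+s*a+c*b,.146])[::-1] for a,b in((.023,.013),(.023,-.013),(-.023,-.013),(-.023,.013))]
cv2.polylines(v,[np.int32(q)],True,(255,0,0),1)
cv2.imwrite('pics/w3.png',v)
```

```text
10.6667 [0.3796 0.2643 0.3595] [-178.8059   -0.1994  107.9211] [30.0428  2.3135 84.3704  0.4469 94.4415 12.1499]
fix [ 0.0032 -0.0209  0.0101]
{'fx': 293.83716189220394, 'fy': 293.83716189220394, 'cx': 253.87972581484715, 'cy': 183.01834469463927, 'eye': array([0.3611, 0.3369, 0.5391]), 'rotation': array([-14.9066,   1.097 ,  17.8865])}
[({'centre': [171.2, 321.1], 'confidence': 0.95}, array([0.483 , 0.2715, 0.091 ])), ({'centre': [75.0, 265.8], 'confidence': 0.72}, array([0.3565, 0.3789, 0.091 ])), ({'centre': [139.4, 189.1], 'confidence': 0.68}, array([0.2746, 0.2554, 0.091 ])), ({'centre': [153.9, 257.8], 'confidence': 0.62}, array([0.3811, 0.2667, 0.091 ]))]
[({'centre': [145.3, 260.8], 'confidence': 0.95}, array([0.3854, 0.2693, 0.    ]))]
```

View pics/w3.png

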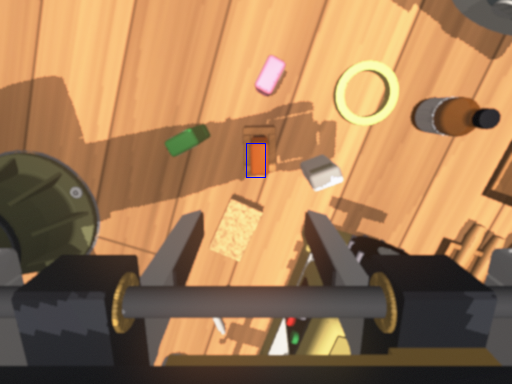

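The outline I predicted falls on the orange meter in its rest, at wrist (257, 160). Descending.

Request:
{"method": "jog_arm", "body": {
  "series": [
    [[0.003, -0.021, 0.008, 0.1, 0.2, -3.5, 0.3], [0.003, -0.021, 0.008, 0.1, 0.2, -7, 0.3], [0.003, -0.021, 0.008, 0.1, 0.2, -10.5, 0.3], [0.003, -0.021, 0.008, 0.1, 0.2, -14, 0.3], [0.003, -0.021, 0.008, 0.1, 0.2, -17, 0.3], [0.003, -0.021, 0.008, 0.1, 0.2, -18, 0.3], [0.003, -0.021, 0.008, 0.1, 0.2, -18, 0.3], [0.003, -0.021, 0.008, 0.1, 0.2, -18, 0.3]]
  ]
}}

```text
time: 11.48
tcp_pos: [0.3809, 0.2668, 0.1804]
tcp_rot: [180.0, 0.0, 108.4]
contact_force: [-0.0, -0.3, 0.3]
gripper_width: 0.0658
finger_force: 0.0
```

Run:
```python
from h import *
o=bot.observe();print(o['time'],o['tcp_pos'],o['tcp_rot'])
C=bot.get_calibration('wrist');im=bot.snapshot('wrist')
h=cv2.cvtColor(im,cv2.COLOR_RGB2HSV);m=((h[...,0]<14)&(h[...,1]>215)&(h[...,2]>130)).astype(np.uint8)
n,l,st,c=cv2.connectedComponentsWithStats(m);i=1+np.argmax(st[1:,4]);print(st[i])
b=cv2.boxPoints(cv2.minAreaRect(cv2.findNonZero((l==i).astype(np.uint8))));P=np.array([atz(C,y,x,.146) for x,y in b]);print(b,P,P.mean(0))
v=im[:,:,::-1].copy();cv2.polylines(v,[np.int32(b)],True,(255,0,0),1)
cv2.imwrite('pics/w4.png',v)
```

```text
11.4833 [0.3809 0.2668 0.1804] [179.9868   0.0106 108.426 ]Traceback (most recent call last):
  File "<stdin>", line 5, in <module>
    return _wrapfunc(a, 'argmax', axis=axis, out=out, **kwds)
    return bound(*args, **kwds)
ValueError: attempt to get argmax of an empty sequence
```

Run:
```python
from h import *
C=bot.get_calibration('wrist');im=bot.snapshot('wrist')
print(proj(C,[.38,.266,.146]))
r,c=np.int32(proj(C,[.38,.266,.146])); print(cv2.cvtColor(im,cv2.COLOR_RGB2HSV)[r-20:r+21:10,c])
L=bot.silhouettes('wrist','meter_mid')
for d in L[:4]: print(d['confidence'],d['box'])
v=im[:,:,::-1].copy()
cs,s=np.cos(np.radians(-71.5)),np.sin(np.radians(-71.5))
q=[proj(C,[.381+cs*a-s*b,.2667+s*a+cs*b,.146])[::-1] for a,b in((.023,.013),(.023,-.013),(-.023,-.013),(-.023,.013))]
cv2.polylines(v,[np.int32(q)],True,(255,0,0),1)
cv2.imwrite('pics/w4.png',v)
```

```text
[205.7231 250.2855]
[[ 11 206 223]
 [ 11 205 224]
 [ 11 204 224]
 [ 11 203 225]
 [ 10 203 221]]
0.78 [356.1, 214.8, 79.1, 69.7]
0.74 [252.1, 190.6, 34.3, 76.2]
0.58 [273.4, 56.5, 55.2, 76.6]
```

View pics/w4.png

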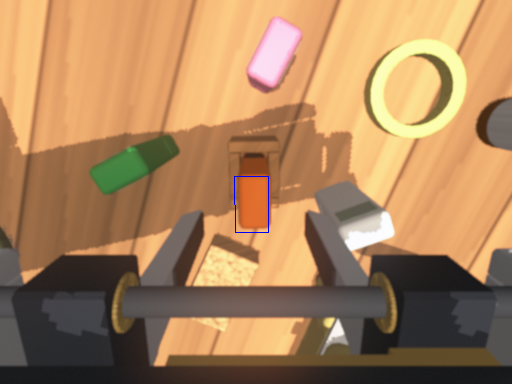

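The meter's top is centred between the fingers at wrist (253, 203), and the white look-alike is clear of the right finger. I'll go down and grip.

Request:
{"method": "jog_arm", "body": {
  "series": [
    [[0, 0, 0, 0.1, 0, -3, 0.3], [0, 0, 0, 0.1, 0, -6, 0.3], [0, 0, 0, 0.1, 0, -8.5, 0.3], [0, 0, 0, 0.1, 0, -9.8, 0.3], [0, 0, 0, 0.1, 0, -9.8, 0.5], [0, 0, 0, 0.1, 0, -9.8, 0.7], [0, 0, 0, 0.1, 0, -9.8, 0.9], [0, 0, 0, 0.1, 0, -9.8, 1]]
  ],
  "grip_force": 25
}}

```text
time: 12.3
tcp_pos: [0.3822, 0.267, 0.0827]
tcp_rot: [179.9, -0.0, 108.4]
contact_force: [-0.2, 0.2, 1.4]
gripper_width: 0.0428
finger_force: 0.0
```

Request:
{"method": "jog_arm", "body": {
  "series": [
    [[0, 0, 0, 0, 0, 0, 1], [0, 0, 0, 0, 0, 0, 1], [0, 0, 0, 0, 0, 0, 1], [0, 0, 0, 0, 0, 0, 1], [0, 0, 0, 0, 0, 0, 1], [0, 0, 0, 0, 0, 0, 1], [0, 0, 0, 0, 0, 0, 1], [0, 0, 0, 0, 0, 0, 1]]
  ]
}}

```text
time: 12.97
tcp_pos: [0.3817, 0.2666, 0.0817]
tcp_rot: [180.0, 0.0, 108.4]
contact_force: [-1.7, -0.8, 6.6]
gripper_width: 0.026
finger_force: 24.9
```

Request:
{"method": "jog_arm", "body": {
  "series": [
    [[0, 0, 0, 0, 0, 1, 1], [0, 0, 0, 0, 0, 2.5, 1], [0, 0, 0, 0, 0, 4.5, 1], [0, 0, 0, 0, 0, 6.5, 1], [0, 0, 0, 0, 0, 9, 1], [0, 0, 0, 0, 0, 12, 1], [0, 0, 0, 0, 0, 15, 1], [0, 0, 0, 0, 0, 18, 1]]
  ]
}}

```text
time: 13.63
tcp_pos: [0.3809, 0.2662, 0.2631]
tcp_rot: [-179.9, 0.0, 108.4]
contact_force: [1.0, 0.1, -2.1]
gripper_width: 0.0261
finger_force: 24.9
```

Request:
{"method": "jog_arm", "body": {
  "series": [
    [[0, 0, 0, 0, 0, 3, 1], [0, 0, 0, 0, 0, 6, 1], [0, 0, 0, 0, 0, 9, 1], [0, 0, 0, 0, 0, 12, 1], [0, 0, -0.08, 0, -2, 14, 1], [0, 0, -0.16, 0, -5, 14, 1], [0, 0, -0.24, 0.5, -8, 14, 1], [0, 0, -0.32, 1, -11, 14, 1]]
  ]
}}

```text
time: 14.3
tcp_pos: [0.3908, 0.1553, 0.4018]
tcp_rot: [-180.0, 0.0, 89.9]
contact_force: [-0.2, -0.0, -1.9]
gripper_width: 0.0263
finger_force: 24.9
```

Request:
{"method": "jog_arm", "body": {
  "series": [
    [[0, 0, 0, 2, -3, 0, 1], [0, 0, 0, 4, -6, 0, 1], [0, 0, 0, 6, -9, 0, 1], [0, 0, 0, 8, -12, 0, 1], [0, 0, 0, 10, -15, 0, 1], [0, 0, 0, 12, -18, 0, 1], [0, 0, 0, 14, -21, 0, 1], [0, 0, 0, 15.5, -24, 0, 1]]
  ]
}}

```text
time: 14.97
tcp_pos: [0.547, -0.0852, 0.4011]
tcp_rot: [-179.9, 0.0, 90.1]
contact_force: [0.2, 0.4, -3.7]
gripper_width: 0.0261
finger_force: 24.9
```

Run:
```python
from h import *
o=bot.observe();print(o['time'],o['tcp_pos'],o['tcp_rot'],o['gripper_width'],o['contact_force'])
C=bot.get_calibration('wrist');im=bot.snapshot('wrist');print(C,proj(C,[.588,-.134,.245]))
L=bot.landmark_of('wrist','ring_spot');print([(l,atz(C,*l['centre'],.245)) for l in L])
im2=bot.snapshot('scene')
S=bot.get_calibration('scene')
for x in("meter_mid","contact_tip"):
  print([(l['confidence'],l['centre']) for l in bot.landmark_of('scene',x)])
print(proj(S,o['tcp_pos']+[0,0,.009]),proj(S,o['tcp_pos']-[0,0,.068]))
cv2.imwrite('pics/m.png',np.hstack([cv2.resize(im[:,:,::-1],(400,300)),cv2.resize(im2[100:280,120:360,::-1],(400,300))]))
```

```text
14.9667 [ 0.547  -0.0852  0.4011] [-179.9198    0.0077   90.0809] 0.02607029629001153 [ 0.2019  0.3713 -3.6789]
{'fx': 293.83716189220394, 'fy': 293.83716189220394, 'cx': 253.87972581484715, 'cy': 183.01834469463927, 'eye': array([ 0.548 , -0.0094,  0.5805]), 'rotation': array([-15.0839,  -0.0303,   0.0432])} [210.2577 286.6412]
[({'centre': [206.3, 286.6], 'confidence': 0.65}, array([ 0.5878, -0.1289,  0.245 ]))]
[(0.82, [171.8, 328.2]), (0.73, [204.5, 363.2]), (0.64, [227.2, 324.3])]
[(0.25, [185.2, 232.5])]
[149.7968 190.0091] [169.8059 194.5612]
```

View pics/m.png

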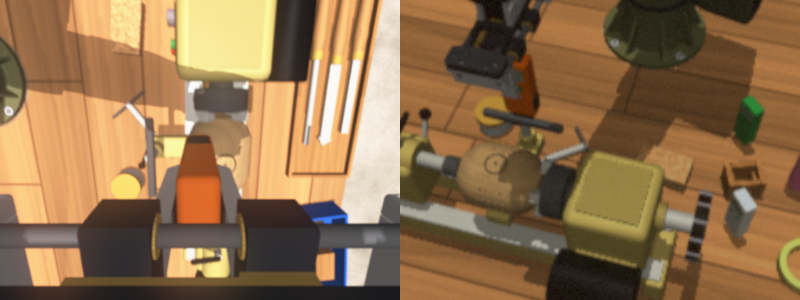

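The meter hangs upright in the gripper and the rest is empty. The ring is at wrist (294, 205), partly hidden by a finger. Moving above the ring.

Request:
{"method": "jog_arm", "body": {
  "series": [
    [[0, 0, 0, 1.5, -1.8, 0, 1], [0, 0, 0, 3, -3.6, 0, 1], [0, 0, 0, 4, -4.8, -1, 1], [0, 0, 0, 4, -4.8, -3, 1], [0, 0, 0, 4, -4.8, -5, 1], [0, 0, 0, 4, -4.8, -6.5, 1], [0, 0, 0, 4, -4.8, -7.1, 1], [0, 0, 0, 4, -4.8, -7.1, 1]]
  ]
}}

```text
time: 15.88
tcp_pos: [0.5859, -0.1304, 0.3296]
tcp_rot: [-179.9, -0.0, 90.2]
contact_force: [0.5, -0.4, -1.8]
gripper_width: 0.026
finger_force: 24.9
```

Run:
```python
from h import *
o=bot.observe();print(o['time'],o['tcp_pos'],o['tcp_rot'],o['contact_force'])
im2=bot.snapshot('scene');w=bot.snapshot('wrist');S=bot.get_calibration('scene');W=bot.get_calibration('wrist')
print(proj(S,o['tcp_pos']-[0,0,.068]),proj(S,[.587,-.1335,.245]),proj(S,[.5845,-.1335,.245]))
r,c=[int(v) for v in proj(S,[.587,-.1335,.26])];print(r,c)
a=cv2.resize(im2[r-40:r+40,c-40:c+40,::-1],(400,400),interpolation=3)
b=cv2.resize(w[120:280,180:340,::-1],(400,400),interpolation=3)
print(proj(W,[.587,-.1335,.245]))
cv2.imwrite('pics/m2.png',np.hstack([a,b]))
```

```text
15.8833 [ 0.5859 -0.1304  0.3296] [-179.8785   -0.0065   90.1586] [ 0.5206 -0.4407 -1.7629]
[194.1649 176.6769] [197.6143 176.5605] [196.8375 176.914 ]
194 175
[189.8445 252.9339]
```

View pics/m2.png

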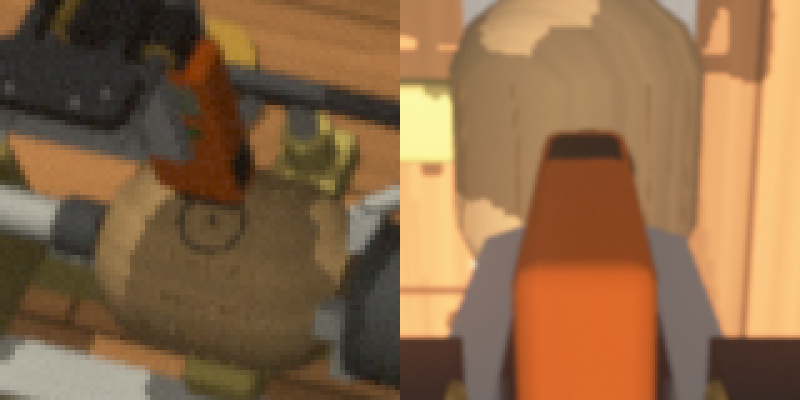

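The ring cross is at scene (177.2, 197.8), which agrees with the predicted (176.6, 197.6). I've used up the picture views, so from here I'll check the meter's height by numbers.

Run:
```python
from h import *
im=bot.snapshot('scene');S=bot.get_calibration('scene')
h=cv2.cvtColor(im,cv2.COLOR_RGB2HSV)
m=((h[...,0]<9)&(h[...,1]>190)&(h[...,2]>60)).astype(np.uint8); m[:,:150]=0;m[:,200:]=0;m[:155]=0;m[205:]=0
p=cv2.findNonZero(m);print(len(p));print(cv2.boundingRect(p))
for r in range(160,206,2): print(r,np.where(m[r])[0][[0,-1]] if m[r].any() else '', end='; ')
print()
for z in (.3936,.2836): print(z,[proj(S,[.586+dx,-.1304+dy,z]).round(1) for dx,dy in((.013,.023),(.013,-.023),(-.013,.023),(-.013,-.023))])
print('nose',[proj(S,[.595,-.1304+dy,.2726]).round(1) for dy in(.016,-.016)])
for c in (170,173,176,179,182): print(c,[tuple(im[r,c]) for r in range(184,200)])
```

```text
Traceback (most recent call last):
TypeError: object of type 'NoneType' has no len()
```

Run:
```python
from h import *
im=bot.snapshot('scene');S=bot.get_calibration('scene')
for z in (.3936,.2836): print(z,[proj(S,[.586+dx,-.1304+dy,z]).round(1) for dx,dy in((.013,.023),(.013,-.023),(-.013,.023),(-.013,-.023))])
print('nose',[proj(S,[.595,-.1304+dy,.2726]).round(1) for dy in(.016,-.016)])
for c in (169,172,175,178,181): print(c,' '.join('%d,%d,%d'%tuple(im[r,c]) for r in range(178,200)))
```

```text
0.3936 [array([169.8, 173.7]), array([165.5, 154.7]), array([161. , 177.9]), array([156.9, 159.3])]
0.2836 [array([195.7, 181.8]), array([191.7, 164.7]), array([187.4, 185.5]), array([183.5, 168.7])]
nose [array([196.1, 180.5]), array([193.4, 168.8])]
169 68,64,58 68,63,58 69,68,61 75,70,68 78,75,71 79,74,70 83,78,72 87,65,50 94,48,26 99,47,13 94,41,9 99,48,20 95,44,7 109,64,32 136,101,63 126,99,64 103,82,51 100,78,49 101,81,51 98,76,46 99,79,49 99,77,51
172 75,47,16 48,54,21 47,53,35 69,56,38 69,54,40 69,59,54 70,60,51 81,53,38 90,48,23 94,41,6 97,45,9 96,44,10 94,48,14 95,44,16 70,37,16 52,39,29 64,51,37 70,56,38 89,70,47 96,76,51 100,78,53 100,78,50
175 100,48,20 93,42,4 97,50,18 98,48,18 97,43,1 94,43,8 99,46,9 95,39,6 93,43,9 96,42,7 98,44,13 94,41,0 95,43,11 94,39,8 85,38,13 58,33,8 67,52,33 90,69,45 100,77,49 101,81,55 99,79,51 105,83,54
178 88,41,17 91,42,13 87,39,0 95,41,8 97,40,15 96,46,14 95,42,3 100,50,20 99,46,19 99,46,14 97,48,12 98,47,15 98,45,9 97,45,15 91,43,2 81,38,12 60,35,21 82,66,40 96,76,47 90,72,48 84,68,45 97,77,50
181 74,32,4 77,39,15 72,27,0 77,36,8 75,33,5 68,28,3 63,32,5 50,24,8 38,18,7 40,27,21 51,24,6 59,32,21 80,39,18 90,39,16 94,45,16 96,40,5 72,34,14 71,56,33 91,72,49 100,81,49 103,80,53 101,80,52
```

The edges agree within 1.5 px, and the geometry hides the nose as expected. Descending gently.

Request:
{"method": "jog_arm", "body": {
  "series": [
    [[0, 0, 0, 0.1, -0.15, 0, 1], [0, 0, 0, 0.1, -0.15, -0.4, 1], [0, 0, 0, 0.1, -0.15, -0.8, 1], [0, 0, 0, 0.1, -0.15, -1.1, 1], [0, 0, 0, 0.1, -0.15, -1.4, 1], [0, 0, 0, 0.1, -0.15, -1.4, 1], [0, 0, 0, 0.1, -0.15, -1.4, 1], [0, 0, 0, 0.1, -0.15, -1.4, 1]]
  ]
}}

```text
time: 16.75
tcp_pos: [0.5874, -0.133, 0.3162]
tcp_rot: [-180.0, 0.0, 90.1]
contact_force: [-0.0, 0.6, -1.9]
gripper_width: 0.0259
finger_force: 24.9
```

```bash
cat > f.py <<'E'
from h import *
F=[];P=[]
for i in range(8):
    bot.snapshot('top');o=bot.observe();F.append(o['contact_force']);P.append(o['tcp_pos'])
print(o['time'],'F',np.mean(F,0),'sd',np.std(F,0),'P',np.mean(P,0),o['tcp_rot'],o['gripper_width'],o['ft_torque'])
E
python3 f.py
```

```text
17.15 F [ 0.1349 -0.4078 -2.1176] sd [0.4933 0.4823 0.3484] P [ 0.5874 -0.133   0.3162] [-179.9655    0.0259   90.0939] 0.025941716351490608 [-0.0224 -0.1157 -0.014 ]
```

Position is (0.5874, −0.133), and the baseline z force is −2.1 N, so no contact yet.

Request:
{"method": "jog_arm", "body": {
  "series": [
    [[0, 0, 0, 0, 0, -0.1, 1], [0, 0, 0, 0, 0, -0.2, 1], [0, 0, 0, 0, 0, -0.3, 1], [0, 0, 0, 0, 0, -0.4, 1], [0, 0, 0, 0, 0, -0.4, 1], [0, 0, 0, 0, 0, -0.4, 1], [0, 0, 0, 0, 0, -0.4, 1], [0, 0, 0, 0, 0, -0.4, 1]]
  ]
}}

```text
time: 17.82
tcp_pos: [0.5874, -0.133, 0.3123]
tcp_rot: [-180.0, 0.0, 90.1]
contact_force: [0.0, 0.1, -0.3]
gripper_width: 0.0257
finger_force: 24.9
```

```bash
python3 f.py
```

```text
18.2167 F [ 0.1945 -0.1252 -0.1035] sd [0.6081 0.486  0.4284] P [ 0.5874 -0.133   0.3122] [-179.9607    0.0228   90.0891] 0.026045877667344723 [-0.0066 -0.1293  0.0082]
```

Contact made: about 2 N, so the contacts are about 1 mm in. Another 4 mm down.

Request:
{"method": "jog_arm", "body": {
  "series": [
    [[0, 0, 0, 0, 0, -0.05, 1], [0, 0, 0, 0, 0, -0.1, 1], [0, 0, 0, 0, 0, -0.15, 1], [0, 0, 0, 0, 0, -0.2, 1], [0, 0, 0, 0, 0, -0.25, 1], [0, 0, 0, 0, 0, -0.3, 1], [0, 0, 0, 0, 0, -0.35, 1], [0, 0, 0, 0, 0, -0.4, 1]]
  ]
}}

```text
time: 18.88
tcp_pos: [0.5874, -0.133, 0.3082]
tcp_rot: [-180.0, 0.0, 90.1]
contact_force: [-0.4, -0.1, 2.1]
gripper_width: 0.0257
finger_force: 24.9
```

```bash
python3 f.py
python3 - <<'E'
from h import *
im=bot.snapshot('scene');S=bot.get_calibration('scene')
print(bot.landmark_of('scene','ring_spot'),bot.landmark_of('scene','contact_tip'),proj(S,[.5874,-.133,.245]))
cv2.imwrite('pics/end.png',im[:,:,::-1])
E
```

```text
19.2833 F [-0.0048  0.371   1.3961] sd [0.3171 0.3711 0.4313] P [ 0.5874 -0.133   0.3082] [-179.9669    0.0238   90.094 ] 0.025832709805940865 [ 0.0332 -0.0904 -0.0537]
[{'centre': [197.5, 176.9], 'confidence': 0.7}] [] [197.7807 176.6813]
```

The press is about 3.5 N, which puts the contacts roughly 4 mm in. The ring is still at scene (177, 197.5), and the TCP projects onto the same point. Handing in.

```bash
python3 -c "
from bench import bot
print(bot.close_job())"
```

```text
the job is handed in; nothing more can be done
None
```

Job handed in with no verdict returned. The ring measured about 0.07 rad from straight up, with the gripped meter upright on it at about 3.5 N and its contacts roughly 4 mm in by force; I viewed 11 pictures, one over the limit of 10.

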